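# Hang the stirring timer on its post

## Task

The countdown timer has been left standing on the worktable. Hang it on its post beside the wax melter: fit the keyhole in its back over the screw head, then pull it down until it snaps home and sits tight against the post without drooping, not forcing anything. Leave it hanging there upright with its display facing away from the post, and leave the candle, the beaker and the wick spool where they stand.

Things in the scene. Friction and masses are not known exactly. Their poses are not given: they have to be found in the camera images.
- timer_center (a point): Countdown timer: white box, grey back, black-framed display and three buttons in front, ribbed black grips on both sides (60 mm apart: hold it there). 26 deep (x) x 60 wide (y) x 74 high (z) mm, about 0.09 kg, loose, standing upright on the table. Point: its centre, 37 mm above the underside. Axes: x out of its back, z up; the display faces -x. Over 25 N between timer and post cracks it.
- timer_keyhole (a point): Centre of the keyhole's round hole (16 mm wide) in the timer's flat back face: on its middle line, 13 mm behind and 5 mm above timer_center. From the hole a slot leads up, narrowing to 6.4 mm within 8 mm. The back is 3 mm thick at the hole, loose under the screw head, and thickens along the slot, so that the timer fits snugly only when home.
- timer_slot (a point): In the back face, 17 mm above timer_keyhole: where the middle of the screw sits when the timer is home, at the slot's end (a hard stop). 7 mm before home two sprung orange jaws narrow the slot; a downward pull of about 10 N takes the screw past them with a snap; 12 to 16 N against the stop is plenty. Short of the jaws the timer hangs loose and droops forward when let go; a drop does not pass them.
- post: Fixed post of 40 x 40 mm aluminium profile, 127 mm high with black end cap, on a dark foot plate 110 x 90 x 8 mm. Origin: on the table, on the post's middle axis; x points from front to back, z up; the front face is the plane x = -20 mm. The timer hangs with its back flat on the front face, display towards -x: timer_center is then 33 mm in front of the axis and 22 mm below the screw.
- post_groove (a point): Point in the middle of the post's front face, 105 mm up, on the 8 mm groove. A steel screw stands out of the groove towards -x: shank 4.5 mm thick, flat round head 11 mm wide, its underside 6.5 mm and outer face 9.5 mm off the front face. Sideways it is exactly in the middle, but it was clamped by hand at an unmeasured height: anywhere from 15 mm below to 15 mm above this point. It does not move.
- candle: White candle in a clear tumbler, 58 mm across, 50 mm high, origin under its centre; a bystander.
- beaker: Clear beaker with some yellow wax, 56 x 59 mm, 74 mm high, origin under its centre; a bystander.
- wick_spool: Wooden spool of white wick, 60 mm across, 50 mm high, origin under its centre; a bystander.
Not all that is in view belongs to the job. There is more than one size of the part that bears timer_center; the job needs the smallest.

How it is judged:
By the outcome, as a careful person would: the job done as asked, in the order asked, and still so for the second after the job is handed in, with the robot touching nothing.
It also fails if it takes over 61 s, if anything falls off the work surface, if the arm or the gripper's body presses on something with over 40 N, if the wrist force passes 120 N, or if a joint passes its speed limit or range.

## Robot

A 6-joint arm with a two-finger parallel gripper is mounted at the origin on a cart in front of the work surface, level with it; the furniture and walls round the work are solid. World frame = base frame: x ahead of the robot, y to its left, z up, the work surface at z = 0. Lengths are in mm, angles in rad, forces in N, time in s.
With the tool pointing down it reaches from about 300 to 875 mm from the base axis. Payload 6.4 kg.
Tool frame: the origin (TCP) lies on the centre line of the jaws, within the pads' length; the fingertips stand 17 mm ahead of it and the grasp point (between the pads) lies 2 mm behind it (tip_extent is the distance from the TCP to the fingertips, in mm); z points along the fingers, y is the line along which they close (so a half turn about z gives the same grasp; the last joint's range is limited). The gripper opens to 88 mm and grips with 3 to 60 N. Pads are 18 mm wide; open, the fingers measure 123 mm over their backs; the gripper's body (75 mm by 187 mm) begins 45 mm behind the grasp point.
Start: joints at [0.98, 0.181, 1.607, -0, 1.354, -0.206], TCP at [215.83, 532.972, 255.714] pointing down, gripper open.
Joint ranges: [-2.99, 2.99], [-0.89, 2.07], [0.3, 2.58], [-1.14, 4.28], [0, 2.63], [-3.12, 3.12]. Speed limits (rad/s): [2.57, 2.57, 3.01, 3.14, 3.14, 3.14].

## Interface

Orientations are given as a unit quaternion [w, x, y, z].
In Python, from cell import * gives the robot as it stands.
- The arm moves only by the tool drive_tool, never from a script. Its argument "deltas" is a list of rows, each a list of 7 numbers: the closure, from 0 (fully open) to 1 (shut), then the shift along the world's x, y, z scaled (see below), then the turn, a rotation vector about the world's x, y, z scaled (see below). A call has 1 to 5 rows; each row is the pose to reach, as a shift and turn from the pose commanded when the call began; what a row does not reach only later rows make up. The controller multiplies each number of a shift by 0.25 m and each number of a turn by 45 degrees. A row lasts 1/10 s, in which the tool goes at most 50 mm and 8.59 degrees, less where a joint would pass 70% of its speed; a pose out of reach is approached as far as the arm can. A call with a number of a shift or a turn outside -1 to 1 is refused whole. A call with a gripper value outside its range is refused whole. The fingers move at their own pace and stop on an object; the grip force is fixed at half the most. Time passes only in rows, so rows that repeat a pose let the fingers close. It gives the time, the measured TCP pose, the force, the opening and the grip force at its end, in the units of the state.
- sense(): the state, without advancing time (a new reading comes with each control period).
- capture(name): name is "scene" or "top" or "wrist"; returns a dict with "color" (480x640x3 uint8, red, green, blue), "vertical_fov" (degrees; the focal length in pixels is half the picture's height over the tangent of half this angle, whatever the lens; pixels are square), "cx", "cy" (the principal point, pixels), "pose" (4x4, takes a point from camera to world coordinates). Camera axes: x right, y down, z forward; pixel columns grow to the right and rows downward; lengths in mm; the calibration is good to about 2 mm. A picture is of the moment at which its call begins. There is no depth.
- sign_off(): hands the job in; it is judged then, once.
The state is a dict: "t": time; "q": joint angles; "joint_vel": joint speeds; "tau": joint torques, N m; "tcp_pos": TCP position; "tool_rot": TCP orientation; "force": force on the tool from outside, world axes, zero at the start; "moment": the same for the moment, N m; "width": finger opening in mm; "gripper_force": force on a finger pad.
Only numpy, scipy, OpenCV 4.12 (cv2) and the standard library are available. Lean on these libraries where they do the work, as an engineer would, in place of code of your own. Each camera call takes 0.05 s, during which the arm holds its last target. There are 200 camera calls.

## Working session

There is one attempt and no reset: what is moved stays moved. The work goes in short steps, Python scripts to look and compute and a tool call to move; the robot and the scene stay as the last step left them, time stands still between calls to the robot, and variables do not carry over. Pictures are saved under pics/ and viewed, at most 11 in all, crops included, and the job is handed in when it is done.

Besides the shell and the picture viewer there is one more tool, called by a JSON object that holds its "op" and its "data", one argument or row to a line. drive_tool: Moves the arm, as the interface text tells. Shifts and turns lie within -1 to 1; 1 stands for 0.25 m of shift or 45 degrees of turn. Its arguments: {"type":"object","properties":{"deltas":{"type":"array","items":{"type":"array","items":{"type":"number","minimum":-1,"maximum":1}}}},"required":["deltas"]}

```bash
mkdir -p pics; cat > h.py <<'E'
from cell import *
import numpy as np, cv2
def snap(cam,name):
    c=capture(cam); cv2.imwrite(f'pics/{name}.png',c['color'][:,:,::-1]); 
    np.savez(f'pics/{name}.npz',fov=c['vertical_fov'],cx=c['cx'],cy=c['cy'],pose=c['pose']); return c
def ray(name,u,v):
    d=np.load(f'pics/{name}.npz'); f=240/np.tan(np.radians(d['fov'])/2); P=d['pose']
    r=P[:3,:3]@np.array([(u-d['cx'])/f,(v-d['cy'])/f,1]); return P[:3,3],r/np.linalg.norm(r)
def onplane(name,u,v,z):
    o,r=ray(name,u,v); return o+r*(z-o[2])/r[2]
def proj(name,p):
    d=np.load(f'pics/{name}.npz'); f=240/np.tan(np.radians(d['fov'])/2); P=d['pose']
    c=P[:3,:3].T@(np.array(p)-P[:3,3]); return c[0]/c[2]*f+d['cx'],c[1]/c[2]*f+d['cy']
def tri(*obs):
    A=np.zeros((3,3));b=np.zeros(3)
    for n,u,v in obs:
        o,r=ray(n,u,v); M=np.eye(3)-np.outer(r,r); A+=M;b+=M@o
    return np.linalg.solve(A,b)
E
python3 - <<'E'
from h import *
for c in('scene','top'):
    s=snap(c,c); print(c,s['vertical_fov'],s['cx'],s['cy'],np.round(s['pose'],3).tolist())
s=sense(); print(s['t'],s['tcp_pos'],s['tool_rot'],s['width'])
E
```

```text
scene 43.783639438853 320.74869997881524 235.56726713634566 [[0.859, -0.232, 0.456, -45.457], [-0.512, -0.371, 0.775, -750.68], [-0.011, -0.899, -0.437, 658.485], [0.0, 0.0, 0.0, 1.0]]
top 57.472297973426784 324.48446650594536 241.07346129432298 [[0.098, -0.964, 0.248, 322.478], [-0.995, -0.097, 0.017, 235.571], [0.008, -0.248, -0.969, 919.825], [0.0, 0.0, 0.0, 1.0]]
0.1 [215.56181687 532.57122761 254.88750287] [-2.99258952e-04  1.91202179e-01  9.81550354e-01 -7.34568598e-04] 87.83205283918932
```

View pics/scene.png

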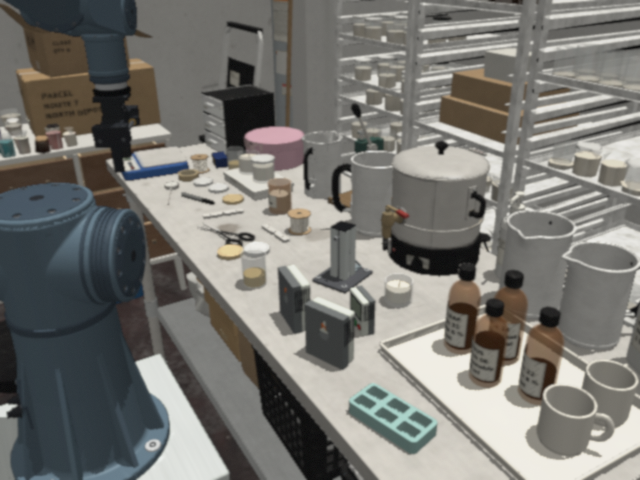

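View pics/top.png

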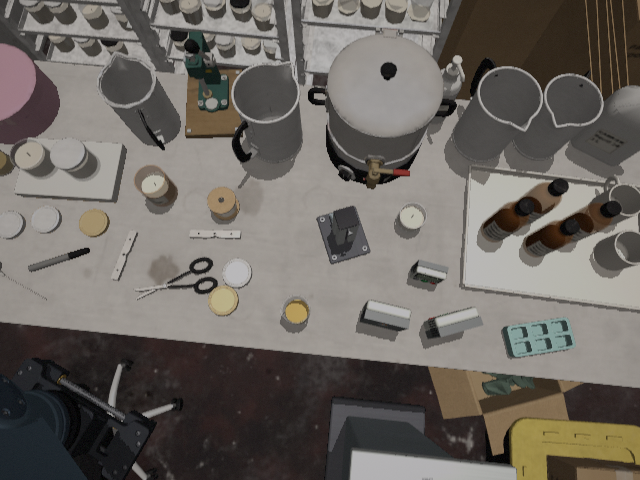

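The scene shows three timers. The smallest is at top (430,272) / scene (362,310), and the post is at top (344,235) / scene (343,255). Next I'll look at enlarged crops.

```bash
python3 - <<'E'
import cv2
a=cv2.imread('pics/top.png')[195:295,310:460]; cv2.imwrite('pics/topc.png',cv2.resize(a,None,fx=5,fy=5,interpolation=cv2.INTER_CUBIC))
a=cv2.imread('pics/scene.png')[215:345,305:425]; cv2.imwrite('pics/scenec.png',cv2.resize(a,None,fx=4.5,fy=4.5,interpolation=cv2.INTER_CUBIC))
E
```

```text
(no output)
```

View pics/topc.png

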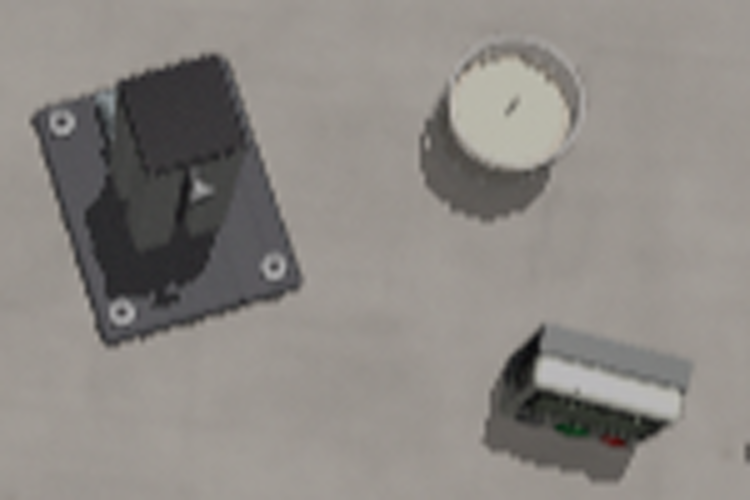

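View pics/scenec.png

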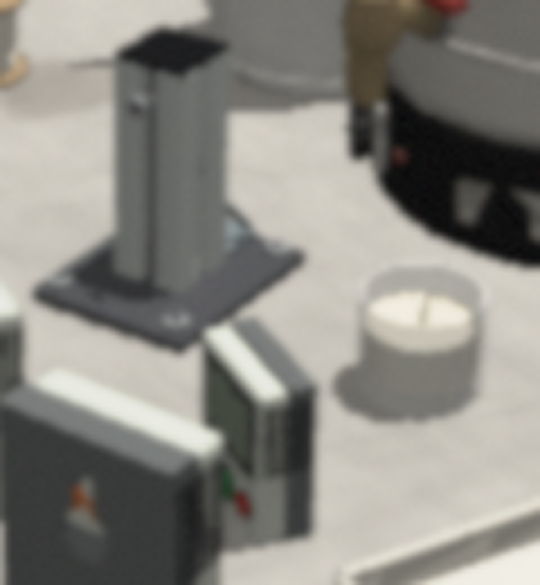

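Crop readings (in crop pixels):
- Post cap corners are at about (117,88), (222,55), (248,145) and (150,170).
- The screw head is at (200,190) in top and (138,100) in scene.
- The small timer's top spans (545,325), (692,362), (680,418) and (533,385), with its grey back away from the robot.

```bash
python3 - <<'E'
from h import *
T=lambda u,v:(310+u/5,195+v/5)
S=lambda u,v:(305+u/4.5,215+v/4.5)
cap=np.array([onplane('top',*T(*p),127) for p in [(117,88),(222,55),(248,145),(150,170)]]);print(cap.round(1),cap.mean(0))
# foot plate
ft=np.array([onplane('top',*T(*p),8) for p in [(35,118),(108,345),(300,283)]]);print('foot',ft.round(1),(ft[0]+ft[2])/2)
caps=np.array([onplane('scene',*S(*p),127) for p in [(116,55),(150,30),(228,45),(190,75)]]);print('scene cap',caps.round(1),caps.mean(0))
tm=np.array([onplane('top',*T(*p),74) for p in [(545,325),(692,362),(680,418),(533,385)]]);print(tm.round(1),tm.mean(0))
ts=np.array([onplane('scene',*S(*p),74) for p in [(207,335),(247,318),(316,385),(275,403)]]);print('scene timer',ts.round(1),ts.mean(0))
for q in(cap,caps,tm,ts): print([round(float(np.linalg.norm(q[i]-q[i-1])),1) for i in range(4)],[round(float(np.degrees(np.arctan2(*(q[i]-q[i-1])[[1,0]]))),1) for i in range(4)])
print('screw',tri(('top',*T(200,190)),('scene',*S(138,100))))
E
```

```text
[[582.8 238.1 127. ]
 [600.1 199.5 127. ]
 [565.3 186.8 127. ]
 [551.8 222.8 127. ]] [574.99522223 211.77896082 127.        ]
foot [[604.6 272.8   8. ]
 [507.5 231.7   8. ]
 [542.6 152.5   8. ]] [573.61594716 212.63599161   8.        ]
scene cap [[547.3 214.7 127. ]
 [575.7 229.9 127. ]
 [597.6 196.2 127. ]
 [564.7 178.4 127. ]] [571.33320263 204.81945226 127.        ]
[[519.3  60.8  74. ]
 [510.3   2.4  74. ]
 [487.5   6.5  74. ]
 [494.8  64.4  74. ]] [502.96984527  33.5315478   74.        ]
scene timer [[ 4.938e+02  5.560e+01  7.400e+01]
 [ 5.158e+02  5.820e+01  7.400e+01]
 [ 5.098e+02 -4.000e-01  7.400e+01]
 [ 4.880e+02 -2.800e+00  7.400e+01]] [501.83613656  27.64300493  74.        ]
[34.7, 42.3, 37.0, 38.4] [26.4, -66.0, -159.9, 110.6]
[40.3, 32.1, 40.2, 37.4] [115.5, 28.2, -57.0, -151.5]
[24.8, 59.1, 23.2, 58.4] [-8.4, -98.9, 169.9, 82.8]
[58.6, 22.2, 59.0, 21.9] [84.3, 6.9, -95.9, -173.8]
screw [551.53047313 202.47888576 107.61834374]
```

```bash
python3 - <<'E'
from h import *
S=lambda u,v:(305+u/4.5,215+v/4.5)
yaw=np.radians(23.3);n=np.array([np.cos(yaw),np.sin(yaw),0])
for c in ([571.3,204.8,0],[574,211.5,0]):
    o,r=ray('scene',*S(138,100)); p0=np.array(c)-29.5*n
    t=(n@(p0-o))/(n@r); print('screw',o+t*r,p0)
    print([((np.array(proj('scene',np.array(c)+np.array(q)))-[305,215])*4.5).round() for q in [[0,0,127],[0,0,0]]])
for p in [(365,300),(410,308),(427,318),(480,310)]: print(onplane('top',*p,90).round())
E
```

```text
screw [544.88922336 191.5445901  113.94387985] [544.20583175 193.13140767   0.        ]
[array([171.,  51.]), array([170., 287.])]
screw [548.19939036 196.82779819 110.8905491 ] [546.90583175 199.83140767   0.        ]
[array([168.,  45.]), array([167., 280.])]
[428. 163.  90.]
[421.  77.  90.]
[406.  44.  90.]
[431. -55.  90.]
```

{"op": "drive_tool", "data": {
  "deltas": [
    [0,0.1,-0.17,0,0,0,0.06],
    [0,0.2,-0.34,0,0,0,0.12],
    [0,0.3,-0.51,0,0,0,0.18],
    [0,0.4,-0.68,0,0,0,0.24],
    [0,0.5,-0.85,0,0,0,0.3]
  ]
}}

```text
t: 0.6
tcp_pos: [341.1, 318.7, 255.4]
tool_rot: [-0.0, 0.073, 0.997, -0.0]
force: [0.9, 0.6, 0.4]
width: 88.1
gripper_force: 0.0
```

{"op": "drive_tool", "data": {
  "deltas": [
    [0,0.1,-0.17,0,0,0,0],
    [0,0.2,-0.34,0,0,0,0],
    [0,0.3,-0.51,0,0,0,0],
    [0,0.4,-0.68,0,0,0,0],
    [0,0.5,-0.85,0,0,0,0]
  ]
}}

```text
t: 1.1
tcp_pos: [466.3, 106.0, 255.6]
tool_rot: [0.0, 0.075, 0.997, 0.0]
force: [0.9, 0.2, -0.7]
width: 88.2
gripper_force: 0.0
```

```bash
python3 - <<'E'
from h import *
s=snap('wrist','w1'); print(s['vertical_fov'],s['cx'],s['cy'],s['pose'].round(3).tolist())
E
```

```text
63.635589082171954 315.57903522708216 242.80039121492777 [[0.149, 0.944, 0.293, 390.249], [0.989, -0.142, -0.044, 117.473], [-0.0, 0.297, -0.955, 383.945], [0.0, 0.0, 0.0, 1.0]]
```

View pics/w1.png

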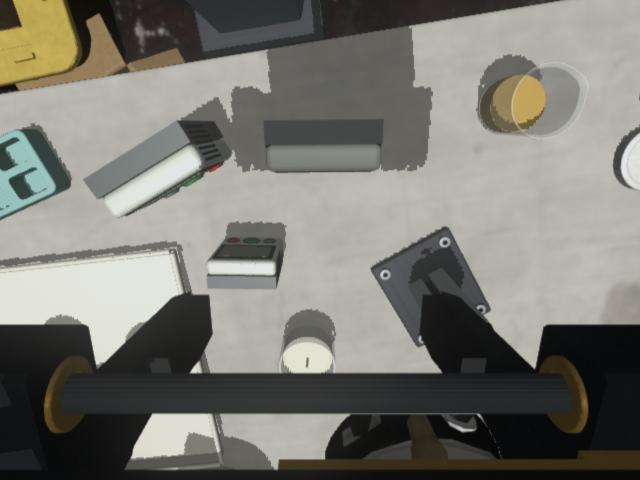

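The wrist view shows the small timer's top at (208,262), (278,262), (276,289) and (207,289), and the foot corners at (372,266) and (446,227). A finger hides the post top.

```bash
python3 - <<'E'
from h import *
tm=np.array([onplane('w1',*p,74) for p in [(207,289),(276,289),(278,262),(208,262)]]);print(tm.round(1),tm.mean(0))
print('foot',[onplane('w1',*p,8).round(1) for p in [(372,266),(446,227),(492,305)]])
E
python3 -c "
import cv2;a=cv2.imread('pics/w1.png')[220:320,190:310];cv2.imwrite('pics/w1c.png',cv2.resize(a,None,fx=5,fy=5,interpolation=cv2.INTER_CUBIC))"
```

```text
[[513.    3.3  74. ]
 [522.   62.7  74. ]
 [497.6  68.9  74. ]
 [488.7   9.9  74. ]] [505.34657864  36.21552453  74.        ]
foot [array([539.3, 154.2,   8. ]), array([508.8, 232.2,   8. ]), array([602.8, 276.6,   8. ])]
```

View pics/w1c.png

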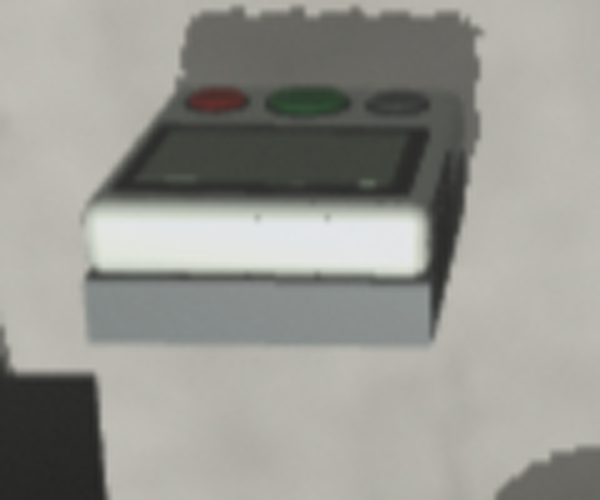

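{"op": "drive_tool", "data": {
  "deltas": [
    [0,0.076,-0.142,0,0,0,0],
    [0,0.153,-0.284,-0.05,0,0,0],
    [0,0.153,-0.284,-0.2,0,0,0],
    [0,0.153,-0.284,-0.38,0,0,0],
    [0,0.153,-0.284,-0.5,0,0,0]
  ]
}}

```text
t: 1.65
tcp_pos: [502.5, 36.9, 127.7]
tool_rot: [-0.002, 0.075, 0.997, 0.0]
force: [0.2, -1.3, -0.1]
width: 88.2
gripper_force: 0.0
```

{"op": "drive_tool", "data": {
  "deltas": [
    [0,0,0,-0.1,0,0,0],
    [0,0,0,-0.2,0,0,0],
    [0,0,0,-0.28,0,0,0],
    [0,0,0,-0.35,0,0,0],
    [0,0,0,-0.35,0,0,0]
  ]
}}

```text
t: 2.15
tcp_pos: [501.7, 37.5, 40.7]
tool_rot: [-0.003, 0.075, 0.997, 0.0]
force: [0.4, -0.3, -0.7]
width: 88.0
gripper_force: 0.0
```

{"op": "drive_tool", "data": {
  "deltas": [
    [1,0,0,0,0,0,0],
    [1,0,0,0,0,0,0],
    [1,0,0,0,0,0,0],
    [1,0,0,0,0,0,0],
    [1,0,0,0,0,0,0]
  ]
}}

```text
t: 2.65
tcp_pos: [504.9, 36.8, 44.2]
tool_rot: [0.001, 0.074, 0.997, -0.0]
force: [-1.8, -0.7, 5.8]
width: 59.4
gripper_force: 30.0
```

{"op": "drive_tool", "data": {
  "deltas": [
    [1,0,0,0.06,0,0,0],
    [1,0,0,0.14,0,0,0],
    [1,0,0,0.24,0,0,0],
    [1,0,0,0.32,0,0,0],
    [1,0,0,0.32,0,0,0]
  ]
}}

```text
t: 3.15
tcp_pos: [506.1, 36.7, 125.9]
tool_rot: [0.003, 0.074, 0.997, -0.0]
force: [0.7, -0.2, -0.8]
width: 59.7
gripper_force: 30.0
```

{"op": "drive_tool", "data": {
  "deltas": [
    [1,0,0.1,0,0,0,0.14],
    [1,-0.01,0.22,0,0,0,0.28],
    [1,-0.02,0.36,0,0,0,0.42],
    [1,-0.02,0.48,0,0,0,0.56],
    [1,-0.02,0.58,0,0,0,0.71]
  ]
}}

```text
t: 3.65
tcp_pos: [498.0, 183.4, 121.7]
tool_rot: [-0.001, -0.205, 0.979, 0.0]
force: [1.0, -0.8, -1.4]
width: 59.8
gripper_force: 30.0
```

{"op": "drive_tool", "data": {
  "deltas": [
    [1,0,0,0,0,0,0],
    [1,0,0,0,0,0,0],
    [1,0,0,0,0,0,0]
  ]
}}

```text
t: 3.95
tcp_pos: [498.7, 181.1, 122.4]
tool_rot: [-0.001, -0.202, 0.979, -0.0]
force: [0.8, -0.4, -0.8]
width: 59.7
gripper_force: 30.0
```

```bash
python3 - <<'E'
from h import *
s=snap('wrist','w2'); print(s['pose'].round(3).tolist())
s=snap('scene','s2'); snap('top','t2'); s=sense(); print(s)
a=cv2.imread('pics/s2.png')[190:310,290:410]; t=cv2.imread('pics/t2.png')[190:310,290:410]
w=cv2.imread('pics/w2.png')
L=np.hstack([cv2.resize(x,(400,400),interpolation=cv2.INTER_CUBIC) for x in(a,t)])
cv2.imwrite('pics/c2.png',L)
E
```

```text
[[-0.395, 0.878, 0.271, 428.218], [0.919, 0.378, 0.116, 150.929], [-0.0, 0.295, -0.955, 250.883], [0.0, 0.0, 0.0, 1.0]]
{'t': 4.1, 'q': array([ 1.24228545e-01,  2.45922663e-01,  1.82299031e+00, -1.32464811e-04,
        1.07298533e+00, -1.85281656e+00]), 'joint_vel': array([ 0.00090302, -0.0028157 , -0.00181709,  0.00135502,  0.00072573,
       -0.00037458]), 'tau': array([ 1.64668076e-01, -4.17414272e+01, -2.92721325e+01, -2.58319237e-02,
        7.17865862e-02,  8.04740237e-03]), 'tcp_pos': array([499.13880671, 181.00858044, 123.01793003]), 'tool_rot': array([-1.56931393e-04, -2.01761448e-01,  9.79434679e-01, -4.59635219e-05]), 'force': array([ 0.05994994, -0.54554172, -0.7309131 ]), 'moment': array([0.05990741, 0.03824632, 0.03394594]), 'gripper_force': 29.99962980102282, 'width': 59.64908867118198}
```

View pics/w2.png

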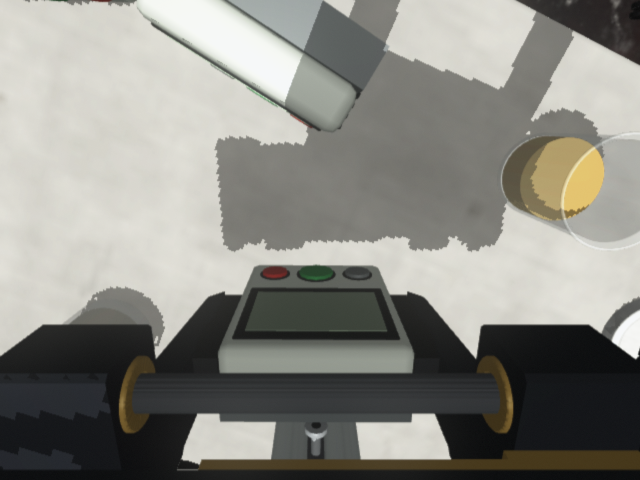

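View pics/c2.png

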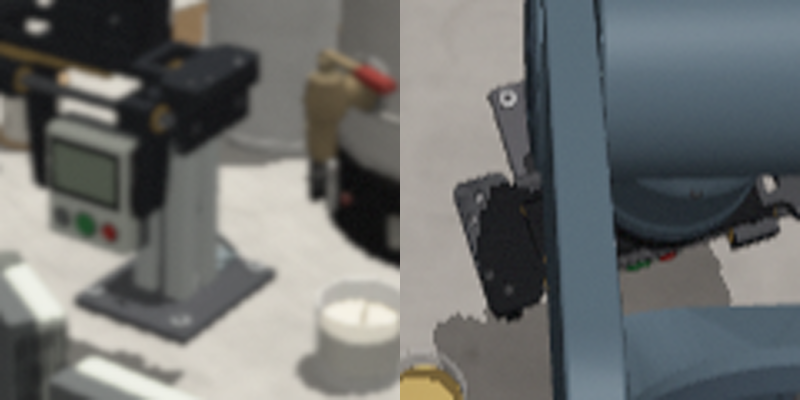

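The screw shows below the bar at wrist (316,430), centred between the timer edges (220..412) and the post edges (275..357), so the sideways alignment is good. The scene view shows the timer's front face in crop at (47,122), (138,135), (135,250) and (50,232). I'll use the held timer to correct the camera bias.

```bash
python3 - <<'E'
from h import *
yaw=np.radians(23.3)
R=np.array([[np.cos(yaw),-np.sin(yaw),0],[np.sin(yaw),np.cos(yaw),0],[0,0,1]])
tcp=np.array([499.1,181,123.]); L=lambda p:(R.T@(np.array(p)-tcp)).round(1)
for p in [(220,420),(412,420),(220,346),(412,346)]: print('top corner local',L(onplane('w2',*p,154)))
ctr=tcp+[0,0,-6]
obs=[(47,122),(138,135),(135,250),(50,232)]; loc=[(-13,30,37),(-13,-30,37),(-13,-30,-37),(-13,30,-37)]
d=[]
for o,l in zip(obs,loc):
    u=np.array([290+o[0]/3.333,190+o[1]/3.333]); v=np.array(proj('s2',ctr+R@np.array(l))); d.append(u-v); print((u-v).round(1))
d=np.mean(d,0);print('bias px',d)
uv=np.array([305+138/4.5,215+100/4.5])-d
for ax in [(574,211.5),(572.5,213),(571,215)]:
    n=R[:,0]; p0=np.array([*ax,0])-29.5*n; o,r=ray('scene',*uv); q=o+r*(n@(p0-o))/(n@r)
    o,r=ray('w2',316,430); w=o+r*(n@(p0-o))/(n@r)
    print(ax,'scene z',q.round(1),(R.T@(q-p0))[1].round(1),'wrist z',w.round(1),'local tcp->head',L(w),L(q))
a=cv2.imread('pics/w2.png')[410:465,265:365];cv2.imwrite('pics/w2c.png',cv2.resize(a,None,fx=7,fy=7,interpolation=cv2.INTER_CUBIC))
print('tri',tri(('w2',316,430),('scene',*uv)))
E
```

```text
top corner local [  9.6 -28.9  31. ]
top corner local [ 9.6 29.8 31. ]
top corner local [-16.2 -27.   31. ]
top corner local [-16.2  27.9  31. ]
[1.  1.4]
[ 3.9 -2. ]
[ 2.8 -0.8]
[1.  1.8]
bias px [2.17394943 0.10926478]
(574, 211.5) scene z [546.  201.9 109.6] 2.2 wrist z [546.1 201.8 113.2] local tcp->head [51.4  0.5 -9.8] [ 51.4   0.6 -13.4]
(572.5, 213) scene z [545.5 201.1 110.1] -0.3 wrist z [545.4 201.4 114.1] local tcp->head [50.6  0.5 -8.9] [ 50.6   0.1 -12.9]
(571, 215) scene z [545.1 200.5 110.4] -3.1 wrist z [544.8 201.2 114.7] local tcp->head [50.   0.5 -8.3] [ 50.   -0.3 -12.6]
tri [547.66484327 202.97186222 109.61639097]
```

View pics/w2c.png

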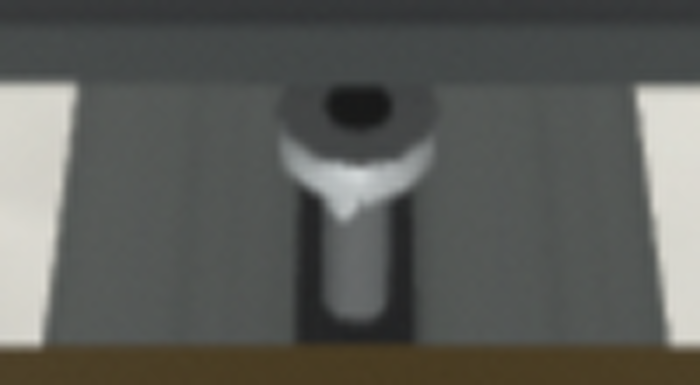

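The head's outer-face centre is at wrist (316,425), which gives a height of about 110 mm. That agrees with the scene measurement. Next I lower to keyhole height and approach.

{"op": "drive_tool", "data": {
  "deltas": [
    [1,0.03,0.013,-0.024,0,0,0],
    [1,0.07,0.03,-0.048,0,0,0],
    [1,0.11,0.0475,-0.048,0,0,0],
    [1,0.11,0.0475,-0.048,0,0,0],
    [1,0.11,0.0475,-0.048,0,0,0]
  ]
}}

```text
t: 4.6
tcp_pos: [526.8, 193.8, 111.1]
tool_rot: [-0.0, -0.203, 0.979, -0.0]
force: [-0.7, 0.4, -1.8]
width: 59.9
gripper_force: 30.0
```

{"op": "drive_tool", "data": {
  "deltas": [
    [1,0.0037,0.0016,0,0,0,0],
    [1,0.0073,0.0032,0,0,0,0],
    [1,0.011,0.0048,0,0,0,0],
    [1,0.0147,0.0063,0,0,0,0],
    [1,0.0147,0.0063,0,0,0,0]
  ]
}}

```text
t: 5.1
tcp_pos: [530.4, 195.5, 111.3]
tool_rot: [0.0, -0.203, 0.979, -0.0]
force: [0.1, 0.7, -0.1]
width: 59.8
gripper_force: 30.0
```

{"op": "drive_tool", "data": {
  "deltas": [
    [1,0.0037,0.0016,0,0,0,0],
    [1,0.0073,0.0032,0,0,0,0],
    [1,0.011,0.0048,0,0,0,0],
    [1,0.011,0.0048,0,0,0,0]
  ]
}}

```text
t: 5.5
tcp_pos: [533.2, 196.7, 111.2]
tool_rot: [0.0, -0.203, 0.979, 0.0]
force: [0.4, 0.4, -0.6]
width: 59.6
gripper_force: 30.0
```

{"op": "drive_tool", "data": {
  "deltas": [
    [1,0.0037,0.0016,0,0,0,0],
    [1,0.0073,0.0032,0,0,0,0],
    [1,0.0073,0.0032,0,0,0,0]
  ]
}}

```text
t: 5.8
tcp_pos: [535.0, 197.5, 111.2]
tool_rot: [0.0, -0.203, 0.979, 0.0]
force: [-0.2, -1.0, -1.5]
width: 60.0
gripper_force: 30.0
```

{"op": "drive_tool", "data": {
  "deltas": [
    [1,0.0037,0.0016,0,0,0,0],
    [1,0.0073,0.0032,0,0,0,0],
    [1,0.0073,0.0032,0,0,0,0]
  ]
}}

```text
t: 6.1
tcp_pos: [536.8, 198.3, 111.2]
tool_rot: [0.0, -0.203, 0.979, 0.0]
force: [0.0, 0.5, -1.0]
width: 59.9
gripper_force: 30.0
```

{"op": "drive_tool", "data": {
  "deltas": [
    [1,0.0037,0.0016,0,0,0,0],
    [1,0.0073,0.0032,0,0,0,0],
    [1,0.0073,0.0032,0,0,0,0]
  ]
}}

```text
t: 6.4
tcp_pos: [538.6, 199.1, 111.2]
tool_rot: [0.0, -0.203, 0.979, -0.0]
force: [-0.2, -0.6, -0.8]
width: 60.0
gripper_force: 30.0
```

{"op": "drive_tool", "data": {
  "deltas": [
    [1,0.0037,0.0016,0,0,0,0],
    [1,0.0037,0.0016,0,0,0,0]
  ]
}}

```text
t: 6.6
tcp_pos: [539.5, 199.5, 111.2]
tool_rot: [0.0, -0.203, 0.979, -0.0]
force: [-0.3, 0.4, -0.3]
width: 59.5
gripper_force: 30.0
```

{"op": "drive_tool", "data": {
  "deltas": [
    [1,0.0037,0.0016,0,0,0,0],
    [1,0.0037,0.0016,0,0,0,0]
  ]
}}

```text
t: 6.8
tcp_pos: [540.4, 199.9, 111.2]
tool_rot: [0.0, -0.203, 0.979, -0.0]
force: [-0.9, 0.4, -0.1]
width: 59.6
gripper_force: 30.0
```

{"op": "drive_tool", "data": {
  "deltas": [
    [1,0.0037,0.0016,0,0,0,0],
    [1,0.0037,0.0016,0,0,0,0]
  ]
}}

```text
t: 7.0
tcp_pos: [541.4, 200.3, 111.2]
tool_rot: [0.0, -0.203, 0.979, 0.0]
force: [0.0, 0.3, -0.9]
width: 59.9
gripper_force: 30.0
```

{"op": "drive_tool", "data": {
  "deltas": [
    [1,0.0037,0.0016,0,0,0,0],
    [1,0.0037,0.0016,0,0,0,0]
  ]
}}

```text
t: 7.2
tcp_pos: [542.3, 200.7, 111.2]
tool_rot: [0.0, -0.203, 0.979, -0.0]
force: [-0.1, -0.3, -0.8]
width: 59.8
gripper_force: 30.0
```

{"op": "drive_tool", "data": {
  "deltas": [
    [1,0.0037,0.0016,0,0,0,0],
    [1,0.0037,0.0016,0,0,0,0]
  ]
}}

```text
t: 7.4
tcp_pos: [543.2, 201.0, 111.2]
tool_rot: [0.0, -0.203, 0.979, -0.0]
force: [-1.1, -0.1, -0.0]
width: 59.8
gripper_force: 30.0
```

{"op": "drive_tool", "data": {
  "deltas": [
    [1,0.0037,0.0016,0,0,0,0],
    [1,0.0037,0.0016,0,0,0,0]
  ]
}}

```text
t: 7.6
tcp_pos: [544.1, 201.5, 111.2]
tool_rot: [0.0, -0.203, 0.979, -0.0]
force: [-0.1, -0.2, -0.9]
width: 59.9
gripper_force: 30.0
```

{"op": "drive_tool", "data": {
  "deltas": [
    [1,0.0037,0.0016,0,0,0,0],
    [1,0.0037,0.0016,0,0,0,0]
  ]
}}

```text
t: 7.8
tcp_pos: [545.1, 201.9, 111.2]
tool_rot: [0.0, -0.203, 0.979, -0.0]
force: [1.6, -0.1, -0.6]
width: 59.7
gripper_force: 30.0
```

{"op": "drive_tool", "data": {
  "deltas": [
    [1,0.0037,0.0016,0,0,0,0],
    [1,0.0037,0.0016,0,0,0,0]
  ]
}}

```text
t: 8.0
tcp_pos: [546.0, 202.3, 111.2]
tool_rot: [0.0, -0.203, 0.979, -0.0]
force: [0.4, -0.5, -0.9]
width: 60.2
gripper_force: 30.0
```

```bash
python3 - <<'E'
from h import *
snap('wrist','w3'); snap('scene','s3')
a=cv2.imread('pics/s3.png')[190:300,290:390]; w=cv2.imread('pics/w3.png')[330:470,200:430]
cv2.imwrite('pics/c3.png',np.hstack([cv2.resize(a,(330,363),interpolation=cv2.INTER_CUBIC),cv2.resize(w,(460,363),interpolation=cv2.INTER_CUBIC)]))
E
```

```text
(no output)
```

View pics/c3.png

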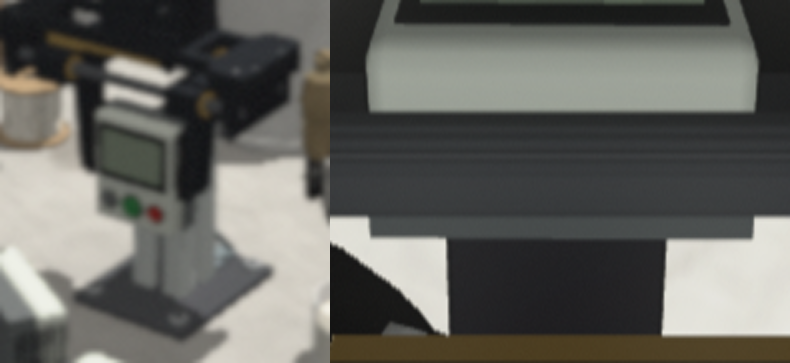

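{"op": "drive_tool", "data": {
  "deltas": [
    [1,0.0037,0.0016,0,0,0,0],
    [1,0.0037,0.0016,0,0,0,0]
  ]
}}

```text
t: 8.3
tcp_pos: [546.3, 202.4, 111.1]
tool_rot: [-0.001, -0.203, 0.979, -0.0]
force: [-4.5, -1.1, 1.7]
width: 59.9
gripper_force: 30.0
```

{"op": "drive_tool", "data": {
  "deltas": [
    [1,0.0037,0.0016,0,0,0,0],
    [1,0.0037,0.0016,0,0,0,0]
  ]
}}

```text
t: 8.5
tcp_pos: [546.3, 202.4, 111.0]
tool_rot: [-0.002, -0.203, 0.979, -0.0]
force: [-7.3, -3.8, 5.3]
width: 59.9
gripper_force: 30.0
```

{"op": "drive_tool", "data": {
  "deltas": [
    [1,-0.0092,-0.004,0,0,0,0],
    [1,-0.0092,-0.004,0,0,0,0]
  ]
}}

```text
t: 8.7
tcp_pos: [545.5, 202.1, 111.3]
tool_rot: [0.0, -0.203, 0.979, 0.0]
force: [0.7, 0.3, 0.2]
width: 59.8
gripper_force: 30.0
```

{"op": "drive_tool", "data": {
  "deltas": [
    [1,0,0,-0.004,0,0,0],
    [1,0,0,-0.008,0,0,0],
    [1,0,0,-0.012,0,0,0],
    [1,0,0,-0.012,0,0,0]
  ]
}}

```text
t: 9.1
tcp_pos: [545.4, 202.0, 108.0]
tool_rot: [-0.0, -0.203, 0.979, 0.0]
force: [0.3, -0.0, -1.1]
width: 60.0
gripper_force: 30.0
```

{"op": "drive_tool", "data": {
  "deltas": [
    [1,0,0,-0.004,0,0,0],
    [1,0,0,-0.008,0,0,0],
    [1,0,0,-0.012,0,0,0],
    [1,0,0,-0.012,0,0,0]
  ]
}}

```text
t: 9.5
tcp_pos: [545.3, 202.0, 105.0]
tool_rot: [-0.0, -0.203, 0.979, 0.0]
force: [-0.1, 0.6, -0.8]
width: 59.6
gripper_force: 30.0
```

{"op": "drive_tool", "data": {
  "deltas": [
    [1,-0.0037,-0.0016,0,0,0,0],
    [1,-0.0073,-0.0032,0,0,0,0],
    [1,-0.011,-0.0048,0,0,0,0],
    [1,-0.011,-0.0048,0,0,0,0]
  ]
}}

```text
t: 9.9
tcp_pos: [542.9, 200.9, 105.4]
tool_rot: [0.0, -0.203, 0.979, 0.0]
force: [1.5, 0.7, -1.1]
width: 59.6
gripper_force: 30.0
```

{"op": "drive_tool", "data": {
  "deltas": [
    [1,-0.0037,-0.0016,0,0,0,0],
    [1,-0.0037,-0.0016,0,0,0,0]
  ]
}}

```text
t: 10.1
tcp_pos: [542.4, 200.5, 105.6]
tool_rot: [0.001, -0.203, 0.979, 0.0]
force: [3.4, 1.6, -1.5]
width: 60.3
gripper_force: 30.0
```

{"op": "drive_tool", "data": {
  "deltas": [
    [1,0.008,0.0035,0,0,0,0],
    [1,0.0165,0.0071,0,0,0,0],
    [1,0.0165,0.0071,0,0,0,0]
  ]
}}

```text
t: 10.4
tcp_pos: [545.8, 202.2, 105.0]
tool_rot: [-0.0, -0.203, 0.979, -0.0]
force: [-0.2, -0.0, -0.7]
width: 59.8
gripper_force: 30.0
```

{"op": "drive_tool", "data": {
  "deltas": [
    [1,0,0,-0.004,0,0,0],
    [1,0,0,-0.008,0,0,0],
    [1,0,0,-0.008,0,0,0]
  ]
}}

```text
t: 10.7
tcp_pos: [545.7, 202.1, 103.0]
tool_rot: [-0.0, -0.203, 0.979, -0.0]
force: [0.1, -0.4, -0.8]
width: 60.0
gripper_force: 30.0
```

{"op": "drive_tool", "data": {
  "deltas": [
    [1,0,0,-0.004,0,0,0],
    [1,0,0,-0.008,0,0,0],
    [1,0,0,-0.008,0,0,0]
  ]
}}

```text
t: 11.0
tcp_pos: [546.4, 201.9, 101.5]
tool_rot: [0.0, -0.203, 0.979, -0.0]
force: [1.5, -2.5, 0.4]
width: 59.6
gripper_force: 30.0
```

{"op": "drive_tool", "data": {
  "deltas": [
    [1,0.0016,-0.0036,-0.004,0,0,0],
    [1,0.0016,-0.0036,-0.004,0,0,0]
  ]
}}

```text
t: 11.2
tcp_pos: [546.6, 201.6, 100.6]
tool_rot: [0.0, -0.203, 0.979, 0.0]
force: [0.5, 0.6, 3.5]
width: 59.9
gripper_force: 30.0
```

{"op": "drive_tool", "data": {
  "deltas": [
    [1,0,0,-0.004,0,0,0],
    [1,0,0,-0.004,0,0,0]
  ]
}}

```text
t: 11.4
tcp_pos: [546.4, 201.5, 99.3]
tool_rot: [0.0, -0.203, 0.979, 0.0]
force: [0.8, 1.0, 1.1]
width: 59.7
gripper_force: 30.0
```

{"op": "drive_tool", "data": {
  "deltas": [
    [1,0,0,-0.004,0,0,0],
    [1,0,0,-0.004,0,0,0]
  ]
}}

```text
t: 11.6
tcp_pos: [545.9, 201.4, 97.5]
tool_rot: [-0.0, -0.203, 0.979, 0.0]
force: [2.6, 1.1, -3.9]
width: 60.0
gripper_force: 30.0
```

{"op": "drive_tool", "data": {
  "deltas": [
    [1,0,0,-0.004,0,0,0],
    [1,0,0,-0.004,0,0,0]
  ]
}}

```text
t: 11.8
tcp_pos: [545.4, 201.2, 96.2]
tool_rot: [-0.001, -0.203, 0.979, 0.0]
force: [1.1, 0.4, -4.4]
width: 59.5
gripper_force: 30.0
```

{"op": "drive_tool", "data": {
  "deltas": [
    [1,0,0,-0.004,0,0,0],
    [1,0,0,-0.004,0,0,0]
  ]
}}

```text
t: 12.0
tcp_pos: [545.7, 201.2, 95.7]
tool_rot: [-0.001, -0.203, 0.979, 0.0]
force: [-0.2, 0.1, -3.2]
width: 59.9
gripper_force: 30.0
```

{"op": "drive_tool", "data": {
  "deltas": [
    [1,0,0,-0.004,0,0,0],
    [1,0,0,-0.004,0,0,0]
  ]
}}

```text
t: 12.2
tcp_pos: [546.2, 201.3, 95.2]
tool_rot: [-0.0, -0.203, 0.979, -0.0]
force: [-0.7, 0.2, -2.3]
width: 59.8
gripper_force: 30.0
```

{"op": "drive_tool", "data": {
  "deltas": [
    [1,0,0,-0.004,0,0,0],
    [1,0,0,-0.004,0,0,0]
  ]
}}

```text
t: 12.4
tcp_pos: [546.5, 201.2, 94.3]
tool_rot: [0.0, -0.203, 0.979, -0.0]
force: [0.4, -0.4, -1.6]
width: 59.9
gripper_force: 30.0
```

{"op": "drive_tool", "data": {
  "deltas": [
    [1,0,0,-0.004,0,0,0],
    [1,0,0,-0.004,0,0,0]
  ]
}}

```text
t: 12.6
tcp_pos: [546.4, 201.2, 93.2]
tool_rot: [0.0, -0.203, 0.979, -0.0]
force: [0.4, -0.5, -0.8]
width: 59.7
gripper_force: 30.0
```

{"op": "drive_tool", "data": {
  "deltas": [
    [1,0,0,-0.004,0,0,0],
    [1,0,0,-0.004,0,0,0]
  ]
}}

```text
t: 12.8
tcp_pos: [546.3, 201.3, 92.2]
tool_rot: [0.0, -0.203, 0.979, -0.0]
force: [-0.9, -0.5, -0.6]
width: 60.0
gripper_force: 30.0
```

{"op": "drive_tool", "data": {
  "deltas": [
    [1,0,0,-0.004,0,0,0],
    [1,0,0,-0.004,0,0,0]
  ]
}}

```text
t: 13.0
tcp_pos: [546.5, 201.3, 91.4]
tool_rot: [0.0, -0.203, 0.979, -0.0]
force: [-0.2, -0.1, 1.1]
width: 59.9
gripper_force: 30.0
```

{"op": "drive_tool", "data": {
  "deltas": [
    [1,0,0,-0.004,0,0,0],
    [1,0,0,-0.004,0,0,0]
  ]
}}

```text
t: 13.2
tcp_pos: [546.7, 201.4, 91.0]
tool_rot: [0.0, -0.203, 0.979, -0.0]
force: [-2.1, 0.2, 5.3]
width: 59.7
gripper_force: 30.0
```

{"op": "drive_tool", "data": {
  "deltas": [
    [1,0,0,-0.004,0,0,0],
    [1,0,0,-0.004,0,0,0]
  ]
}}

```text
t: 13.4
tcp_pos: [546.7, 201.4, 90.6]
tool_rot: [0.0, -0.203, 0.979, -0.0]
force: [-4.7, -2.0, 8.9]
width: 60.0
gripper_force: 30.0
```

{"op": "drive_tool", "data": {
  "deltas": [
    [1,0,0,-0.004,0,0,0],
    [1,0,0,-0.004,0,0,0]
  ]
}}

```text
t: 13.6
tcp_pos: [546.7, 201.4, 90.3]
tool_rot: [0.0, -0.203, 0.979, -0.0]
force: [-6.6, -1.9, 15.2]
width: 59.8
gripper_force: 30.0
```

{"op": "drive_tool", "data": {
  "deltas": [
    [1,-0.002,-0.001,0.006,0,0,0],
    [1,-0.002,-0.001,0.01,0,0,0],
    [1,-0.002,-0.001,0.01,0,0,0]
  ]
}}

```text
t: 13.9
tcp_pos: [546.4, 201.2, 91.2]
tool_rot: [0.001, -0.203, 0.979, 0.0]
force: [0.3, 0.7, 3.6]
width: 59.7
gripper_force: 30.0
```

{"op": "drive_tool", "data": {
  "deltas": [
    [0,0,0,0,0,0,0],
    [0,0,0,0,0,0,0],
    [0,0,0,0,0,0,0],
    [0,0,0,0,0,0,0],
    [0,0,0,0,0,0,0]
  ]
}}

```text
t: 14.4
tcp_pos: [545.6, 201.0, 90.5]
tool_rot: [-0.0, -0.203, 0.979, -0.0]
force: [0.1, -0.2, -0.8]
width: 88.2
gripper_force: 0.0
```

{"op": "drive_tool", "data": {
  "deltas": [
    [0,0,0,0.06,0,0,0],
    [0,0,0,0.16,0,0,0],
    [0,0,0,0.3,0,0,0],
    [0,0,0,0.44,0,0,0],
    [0,0,0,0.58,0,0,0]
  ]
}}

```text
t: 14.9
tcp_pos: [545.7, 201.1, 238.4]
tool_rot: [0.0, -0.203, 0.979, -0.0]
force: [-0.1, -0.1, 0.1]
width: 87.9
gripper_force: 0.0
```

{"op": "drive_tool", "data": {
  "deltas": [
    [0,-0.1,0.06,0.1,0,0,0],
    [0,-0.2,0.15,0.15,0,0,0],
    [0,-0.3,0.3,0.15,0,0,0],
    [0,-0.4,0.4,0.15,0,0,0],
    [0,-0.45,0.5,0.15,0,0,0]
  ]
}}

```text
t: 15.4
tcp_pos: [431.4, 327.2, 274.9]
tool_rot: [0.001, -0.203, 0.979, 0.0]
force: [0.9, 0.2, 0.1]
width: 88.2
gripper_force: 0.0
```

```bash
python3 - <<'E'
from h import *
snap('scene','s4');snap('top','t4')
a=cv2.imread('pics/s4.png')[200:320,290:420]; t=cv2.imread('pics/t4.png')[180:300,290:420]
cv2.imwrite('pics/c4.png',np.hstack([cv2.resize(x,(400,369),interpolation=cv2.INTER_CUBIC) for x in(a,t)]))
E
```

```text
(no output)
```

View pics/c4.png

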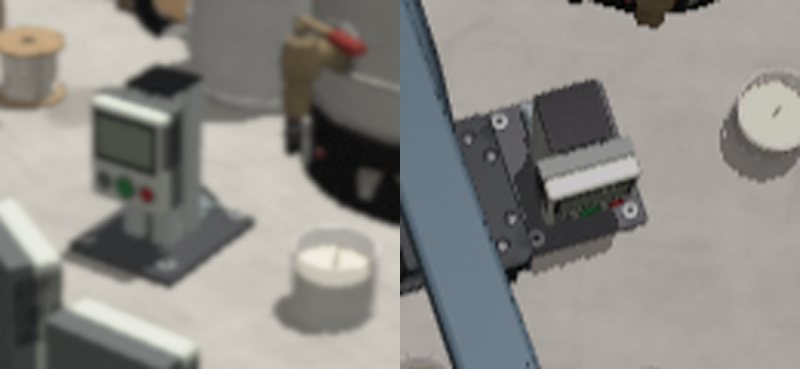

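The timer hangs upright and flat on the post with its display outward. The candle and spool show no change in these views.

```bash
python3 -c "
from cell import *
print(sign_off())"
```

```text
the job is handed in; nothing more can be done
None
```

The smallest timer is hanging on the post: I hooked it over the screw and pulled it down to about 15 N against what I took to be the stop. It then looked upright and flat in the pictures, display facing out. I read the snap from a dip in the force, with a highest reading of only 3.5 N where about 10 N was expected. I handed it in at about 15 s, with candle and spool unmoved and the beaker not rechecked.

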